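# Put the strip-down parts cups away, nested in the tool tray

### The job

The motor strip-down is finished: put the three empty blue parts cups away in the empty bay of the grey tool tray, nested upright in one another, the large one standing flat on the tray floor, the medium one fully down inside it and the small one fully down inside that. They are thin and crack easily, so hold them with a light grip (about 15 N) and set them down gently rather than dropping or forcing them. Leave the cup that still holds a bearing, and everything else on the bench and in the tray, where it is.

Things in the scene. Friction and masses are not known exactly. Their poses are not given: they have to be found in the camera images.
- cup_large: Largest empty parts cup, round, thin blue plastic wall (3 mm) on a thick black rubber foot. 70 mm high; outside diameter 68 at the rim, 60 at the underside (straight taper, chamfered below), bore 62 at the rim; flat inner floor 26 above the underside. About 280 g, varies by a quarter. Origin: centre of the underside, z up.
- cup_medium: Middle-sized empty parts cup, round, thin blue plastic wall (3 mm) on a thick black rubber foot. 70 mm high; outside diameter 57 at the rim, 49 at the underside (straight taper, chamfered below), bore 51 at the rim; flat inner floor 26 above the underside. About 200 g, varies by a quarter. Origin: centre of the underside, z up. 4 mm play all round in the large one, projects 26 mm above its rim.
- cup_small: Smallest empty parts cup, round, thin blue plastic wall (3 mm) on a thick black rubber foot. 70 mm high; outside diameter 46 at the rim, 38 at the underside (straight taper, chamfered below), bore 40 at the rim; flat inner floor 26 above the underside. About 140 g, varies by a quarter. Origin: centre of the underside, z up. 4 mm play all round in the medium one, projects 26 mm above its rim.
- cup_used: a fourth cup, the same shape and size as the medium one (57 across the rim, 70 mm high), still in use: a ball bearing lies in it. To be left alone. Origin: centre of the underside.
- bearing: small steel ball bearing, 26 mm across and 8 high, lying on the inner floor of the cup in use; stays there. Origin: centre of its underside.
- tray: fixed grey sheet-metal tool tray, sizes in mm: 150 (its x) by 270 (its y), walls 30 high and 4 thick, floor 5 thick with a black liner, split across the middle by a wall (30 high, parallel to its x) into two bays of 142 by 129. The bay on its +y side holds a bearing puller; the bay on its -y side is empty. Origin: centre of its underside.
- tray_bay (a point): centre of the floor of the tray's empty bay (on the liner, 5 mm above the bench); axes as the tray's: x along the 142 mm side, y along the 129 mm side of the bay.
- puller: steel two-jaw bearing puller, about 115 by 80 by 17 mm, lying in the other bay of the tray; stays there.
- end_shield: orange cast motor end shield, a round flange 116 over its lugs and 30 mm high, lying flat; a bystander. Origin: centre of its underside.
- screwdriver: red-handled screwdriver, 190 mm long, lying on the bench between the cups and the robot; a bystander.
- multimeter: yellow multimeter, 150 by 78 by 41 mm, lying on the bench near the tray; a bystander. Origin: centre of its underside.
Mind the look-alikes: they are no part of the job. What is shaped like the cup_medium but brown or green is not meant.

How it is judged:
At the end, for the whole second after the job is handed in: Large cup flat on the empty bay's floor (within 45 mm in x, 40 mm in y of its centre, 4 mm in height); medium in large, small in medium, each underside 22 to 30 mm above that of the cup around it, axes within 8 mm; all upright within 0.09 rad, at rest, released (x of cup_large in the frame of tray_bay between -0.045 and 0.045 m and y of cup_large in the frame of tray_bay between -0.04 and 0.04 m and z of cup_large in the frame of tray_bay between -0.004 and 0.004 m and z of cup_medium in the frame of cup_large between 0.022 and 0.03 m and horizontal distance between cup_medium and cup_large below 0.008 m and z of cup_small in the frame of cup_medium between 0.022 and 0.03 m and horizontal distance between cup_small and cup_medium below 0.008 m and angle between each of cup_large, cup_medium, cup_small's own z axis and vertical below 0.09 rad and linear speed of each of cup_large, cup_medium, cup_small below 0.02 m/s); the robot touches nothing.
It fails at once if an empty cup is squeezed: the finger forces on it add up to more than 60 N (over 30 N a finger) (contact force between the fingers and cup_large above 60 N or contact force between the fingers and cup_medium above 60 N or contact force between the fingers and cup_small above 60 N).
It fails at once if an empty cup is dropped: it moves faster than 0.6 m/s with no finger touching it (a fall of about 2 cm) ((contact force between the fingers and cup_large below 0.05 N and linear speed of cup_large above 0.6 m/s) or (contact force between the fingers and cup_medium below 0.05 N and linear speed of cup_medium above 0.6 m/s) or (contact force between the fingers and cup_small below 0.05 N and linear speed of cup_small above 0.6 m/s)).
It fails at once if a cup is banged or pressed into place: more than 40 N between the large cup and the tray or between two of the cups (contact force between any of cup_large, cup_medium, cup_small and tray above 40 N or contact force between any of cup_medium, cup_small and cup_large above 40 N or contact force between cup_small and cup_medium above 40 N).
It fails at once if the cup in use or its bearing is moved more than 20 mm (distance of any of cup_used, bearing from where it was at the start of the episode above 0.02 m).
It fails at once if the puller, end shield, screwdriver or multimeter is moved more than 30 mm (distance of any of puller, end_shield, screwdriver, multimeter from where it was at the start of the episode above 0.03 m).
It also fails if it takes over 72 s, if anything falls off the work surface, if the arm or the gripper's body presses on something with over 40 N, if the wrist force passes 120 N, or if a joint passes its speed limit or range.

### The arm

A 7-joint arm with a two-finger parallel gripper is mounted at the origin on the work surface. World frame = base frame: x ahead of the robot, y to its left, z up, the work surface at z = 0. Lengths are in m, angles in rad, forces in N, time in s.
With the tool pointing down it reaches from about 0.425 to 0.925 m from the base axis. Payload 6.8 kg.
Tool frame: the origin (TCP) lies at the very end of the fingers, on their centre line; the grasp point (between the pads) lies 19 mm behind it; z points along the fingers, y is the line along which they close (so a half turn about z gives the same grasp; the last joint's range is limited). The gripper opens to 85 mm and grips with 20 to 120 N. Pads are 22 mm wide; open, the fingers measure 114 mm over their backs; the gripper's body (76 mm by 85 mm) begins 54 mm behind the grasp point. The pads swing forward as they close: fully open they stand 13 mm farther back than shut.
Start: joints at [-1.244, 0.477, 0.022, 1.555, -0.011, 1.109, -0.083], TCP at [0.284, 0.612, 0.231] pointing down, gripper open.
Joint ranges: [-2.96, 2.96], [-0.34, 2.1], [-1.41, 1.46], [0.24, 2.44], [-1.37, 4.51], [0.17, 1.92], [-2.96, 2.96]. Speed limits (rad/s): [2.39, 2.39, 3.14, 3.14, 3.14, 3.14, 3.14].

### API

Orientations are given as a unit quaternion [w, x, y, z].
In Python, from station import sensors, read_camera, calibration, ctrl gives the robot as it stands.
- The arm moves only by the tool servo_tool, never from a script. Its argument "rows" is a list of rows, each a list of 5 numbers: the finger opening in m, from 0 to 0.0854, then the shift along the tool's x, y, z in m, then the turn about the tool's z in degrees. A call has 1 to 8 rows; each row is the pose to reach, as a shift and turn from the pose commanded when the call began, along the tool's axes at that moment; what a row does not reach only later rows make up. A row lasts 1/8 s, in which the tool goes at most 62.5 mm and 10.7 degrees, less where a joint would pass 70% of its speed; a pose out of reach is approached as far as the arm can. A call with a gripper value outside its range is refused whole. The fingers move at their own pace and stop on an object; the grip force is fixed at half the most. Time passes only in rows, so rows that repeat a pose let the fingers close. It gives the time, the measured TCP pose, the force, the opening and the grip force at its end, in the units of the state.
- sensors.read_state(): the state, without advancing time (a new reading comes with each control period).
- read_camera(name): name is "side" or "top" or "wrist"; returns the picture (420x560x3 uint8, blue, green, red); there is no depth.
- calibration(name): a dict with "vfov" (degrees; the focal length in pixels is half the picture's height over the tangent of half this angle, whatever the lens; pixels are square), "cx", "cy" (the principal point, pixels), "k1" (the pictures are not rectified: a ray, as slopes to the right and down, at radius r is drawn at 1 + k1 r^2 times it, then the intrinsics apply), "origin" and "rotation" of the camera in the world. Camera axes: x right, y up, looking along -z (the intrinsics and any distortion apply to the point x, -y, -z); pixel columns grow to the right and rows downward; lengths in m; the calibration is good to about 2 mm. A picture is of the moment at which its call begins: read the wrist's pose just before it. calibration takes no time and is no camera call; for the wrist camera it gives the pose at the moment of the call.
- ctrl.finish_job(): hands the job in; it is judged then, once.
The state is a dict: "clock": time; "joint_positions": joint angles; "joint_vel": joint speeds; "joint_efforts": joint torques, N m; "eef_pos": TCP position; "tool_rot": TCP orientation; "contact_force": force on the tool from outside, world axes, zero at the start; "torque": the same for the moment, N m; "width": finger opening in m; "gripper_force": force on a finger pad.
Only numpy, scipy, OpenCV 4.12 (cv2) and the standard library are available. Lean on these libraries where they do the work, as an engineer would, in place of code of your own. Each camera call takes 0.05 s, during which the arm holds its last target. There are 200 camera calls.

## Working session

There is one attempt and no reset: what is moved stays moved. The work goes in short steps, Python scripts to look and compute and a tool call to move; the robot and the scene stay as the last step left them, time stands still between calls to the robot, and variables do not carry over. Pictures are saved under pics/ and viewed, at most 10 in all, crops included, and the job is handed in when it is done.

Besides the shell and the picture viewer there is one more tool, called after ">>>" as a command line: name --pt "numbers of a row" for each row, then --argument value for the rest. servo_tool: Moves the arm, as the interface text tells. Its arguments: {"type":"object","properties":{"rows":{"type":"array","items":{"type":"array","items":{"type":"number"}}}},"required":["rows"]}

```bash
ls; mkdir -p pics; python3 - <<'E'
from station import sensors, read_camera, calibration
import cv2
print(sensors.read_state())
for n in ("top","side"):
    print(n,calibration(n)); cv2.imwrite(f"pics/{n}0.png",read_camera(n))
E
```

```text
pics
{'clock': 0.0, 'joint_positions': array([-1.24412322,  0.47779998,  0.02232626,  1.55648129, -0.01149786,
        1.10929139, -0.08309813]), 'joint_vel': array([ 0.00123918,  0.0014406 ,  0.00024106,  0.00268935,  0.00192588,
       -0.00375173, -0.00188849]), 'joint_efforts': array([ 6.31270268e-04, -5.96454191e+01,  1.60826214e+00, -2.81195873e+01,
        1.25298905e-02,  9.58147575e-03, -1.00258524e-05]), 'eef_pos': array([0.28406545, 0.61164815, 0.23031293]), 'tool_rot': array([-1.33822446e-04,  2.15660713e-01,  9.76467920e-01, -9.16291750e-04]), 'contact_force': array([-0.18233427, -0.23959037,  0.48423239]), 'torque': array([ 0.02563734, -0.01284926,  0.00978549]), 'gripper_force': 0.0, 'width': 0.08540408692017407}
top {'vfov': 53.41189804529277, 'cx': 285.92069316929894, 'cy': 212.2332001976228, 'k1': -0.05904493119065302, 'origin': array([0.34280053, 0.05677914, 1.09339281]), 'rotation': array([-0.70436769, -0.04553615,  0.05023679,  0.70658961])}
side {'vfov': 56.96054588998878, 'cx': 277.26143115793803, 'cy': 210.2179734473555, 'k1': -0.07313636891567805, 'origin': array([ 0.41849225, -0.72149155,  0.60490326]), 'rotation': array([ 0.88875644,  0.45738201, -0.01303777, -0.02727087])}
```

View pics/top0.png

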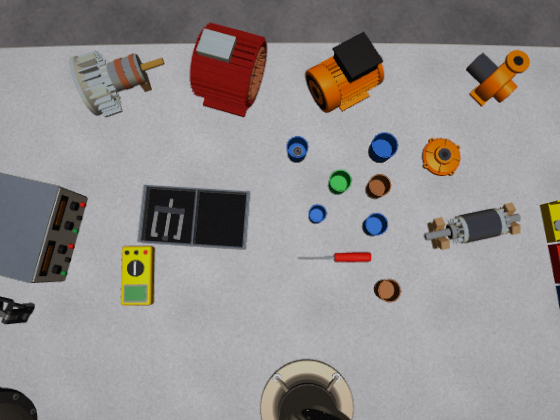

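View pics/side0.png

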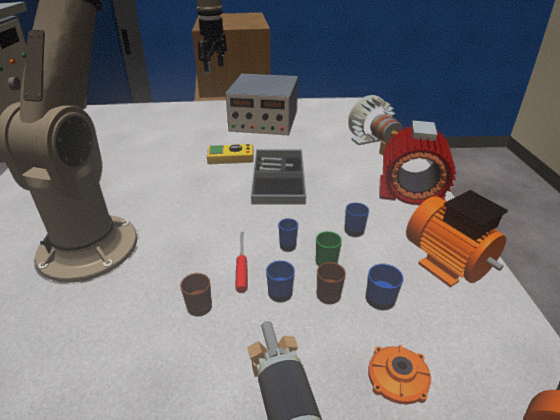

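Top view: image up is +x and image left is +y. Candidates:
- Blue (297,149): contains a bearing, so this is cup_used. Leave it.
- Blue (383,147): biggest, so large.
- Blue (375,224): medium.
- Blue (317,214): small.
- Green (340,182), brown (379,187) and (387,290): look-alikes. Leave them.

The empty bay is at (222,220), on the right. The puller is on the left.

```bash
cat > h.py <<'E'
import numpy as np, cv2
from station import sensors, read_camera, calibration
from scipy.spatial.transform import Rotation as R
from scipy.optimize import least_squares
def cam(n):
    c=calibration(n); f=210/np.tan(np.radians(c['vfov']/2)); q=c['rotation']
    return c,f,R.from_quat([q[1],q[2],q[3],q[0]])
def plane(C,px,z):
    c,f,rot=C; px=np.atleast_2d(px).astype(float)
    d=(px-[c['cx'],c['cy']])/f; s=d.copy()
    for _ in range(20): s=d/(1+c['k1']*(s**2).sum(1,keepdims=True))
    v=rot.apply(np.c_[s[:,0],-s[:,1],-np.ones(len(s))])
    return (c['origin']+v*((z-c['origin'][2])/v[:,2])[:,None])[:,:2]
def proj(C,P):
    c,f,rot=C; p=rot.inv().apply(np.atleast_2d(P)-c['origin']); s=np.c_[p[:,0],-p[:,1]]/-p[:,2:]
    return s*(1+c['k1']*(s**2).sum(1,keepdims=True))*f+[c['cx'],c['cy']]
def blue(im):
    h=cv2.cvtColor(im,cv2.COLOR_BGR2HSV)
    return cv2.morphologyEx(cv2.inRange(h,(103,110,40),(125,255,255)),cv2.MORPH_CLOSE,np.ones((5,5)))
def blobs(im,amin=60):
    cs,_=cv2.findContours(blue(im),cv2.RETR_EXTERNAL,cv2.CHAIN_APPROX_NONE)
    return [cv2.convexHull(c)[:,0] if False else c[:,0] for c in cs if cv2.contourArea(c)>amin]
def rim(C,c,z=.07,r=None,side=1):
    """circle fit to the rim edge on the side away from the camera; r fixed or free"""
    p=plane(C,c,z); m=p.mean(0); u=m-C[0]['origin'][:2]; u/=np.linalg.norm(u)
    k=p[((p-m)@u)*side>0]
    g=lambda q: np.hypot(*(k-q[:2]).T)-(r if r else q[2])
    s=least_squares(g,list(m)+([] if r else [.03]),loss='soft_l1',f_scale=.001)
    return s.x,np.sqrt((g(s.x)**2).mean())
E
python3 - <<'E'
from h import *
for n in ("top","side"):
    C=cam(n); im=read_camera(n)
    for c in blobs(im):
        m=c.mean(0)
        if n=="side" and m[1]<200: continue
        print(n,m.round(),cv2.contourArea(c),*[ (a.round(4),round(e,4)) for a,e in (rim(C,c),)])
        for r in (.034,.0285,.023): print("   ",r,rim(C,c,.07,r)[0].round(4))
C=cam("top")
im=read_camera("top")
# tray corners at floor / rim by dark mask of the empty bay
g=im.max(2); b=((g<45)*255).astype('uint8')[175:265,190:260]
cs,_=cv2.findContours(b,cv2.RETR_EXTERNAL,cv2.CHAIN_APPROX_NONE)
c=max(cs,key=cv2.contourArea)[:,0]+[190,175]; print("bay",cv2.minAreaRect(c)); 
print(plane(C,cv2.boxPoints(cv2.minAreaRect(c.astype(np.int32))),.02).round(4))
cv2.imwrite("pics/crop.png",cv2.resize(im[120:300,180:420],None,fx=3.3,fy=3.3,interpolation=cv2.INTER_CUBIC))
E
```

```text
top [376. 224.] 389.0 (array([ 0.4538, -0.175 ,  0.0261]), np.float64(0.0007))
    0.034 [ 0.4485 -0.1667]
    0.0285 [ 0.4522 -0.1723]
    0.023 [ 0.4554 -0.1782]
top [317. 213.] 231.0 (array([ 0.4812, -0.0274,  0.0206]), np.float64(0.0008))
    0.034 [ 0.4675 -0.0187]
    0.0285 [ 0.4729 -0.0221]
    0.023 [ 0.4786 -0.0258]
top [297. 148.] 387.0 (array([0.652 , 0.021 , 0.0259]), np.float64(0.0006))
    0.034 [0.6421 0.0226]
    0.0285 [0.6487 0.0215]
    0.023 [0.6552 0.0203]
top [383. 146.] 585.0 (array([ 0.6559, -0.2023,  0.0323]), np.float64(0.0007))
    0.034 [ 0.6544 -0.2009]
    0.0285 [ 0.6592 -0.2055]
    0.023 [ 0.6633 -0.2097]
side [386. 276.] 608.5 (array([ 0.6583, -0.2041,  0.0318]), np.float64(0.0007))
    0.034 [ 0.657  -0.2065]
    0.0285 [ 0.6602 -0.2006]
    0.023 [ 0.6626 -0.1951]
side [280. 272.] 68.5 (array([ 0.4555, -0.1746,  0.0254]), np.float64(0.0007))
    0.034 [ 0.4553 -0.1878]
    0.0285 [ 0.4555 -0.1795]
    0.023 [ 0.4555 -0.1715]
bay ((219.20291137695312, 218.36175537109375), (48.778968811035156, 52.8438835144043), 4.39870548248291)
[[0.4103 0.2892]
 [0.5482 0.2822]
 [0.5378 0.1546]
 [0.4005 0.1637]]
```

View pics/crop.png

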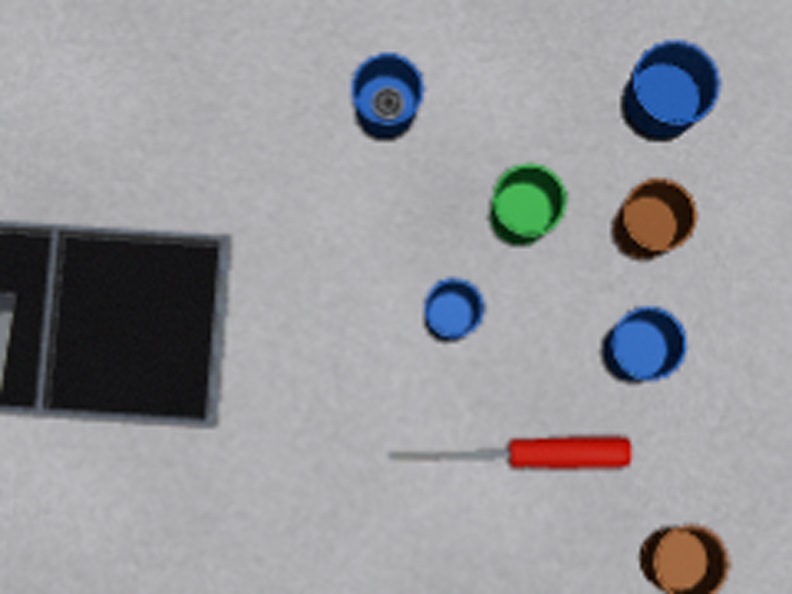

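Crop: the used cup with its bearing is at crop (387,97). Large is at (672,92), medium at (645,345) and small at (453,310), all empty. The empty bay is at (135,325). Next I move above the large cup.

>>> servo_tool --pt "0.0854 -0.68 -0.583 0 -25" --pt "0.0854 -0.68 -0.583 0 -25" --pt "0.0854 -0.68 -0.583 0 -25" --pt "0.0854 -0.68 -0.583 0 -25" --pt "0.0854 -0.68 -0.583 0 -25" --pt "0.0854 -0.68 -0.583 0 -25" --pt "0.0854 -0.68 -0.583 0 -25" --pt "0.0854 -0.68 -0.583 0 -25"

```text
clock: 1.25
eef_pos: [0.4921, 0.1553, 0.2316]
tool_rot: [0.0, -0.001, 1.0, 0.0]
contact_force: [0.5, 0.5, 0.5]
width: 0.0851
gripper_force: 0.0
```

>>> servo_tool --pt "0.0854 -0.16 -0.35 0 0" --pt "0.0854 -0.16 -0.35 0 0" --pt "0.0854 -0.16 -0.35 0 0" --pt "0.0854 -0.16 -0.35 0 0" --pt "0.0854 -0.16 -0.35 0 0" --pt "0.0854 -0.16 -0.35 0 0" --pt "0.0854 -0.16 -0.35 0 0" --pt "0.0854 -0.16 -0.35 0 0"

```text
clock: 2.25
eef_pos: [0.6518, -0.1928, 0.2308]
tool_rot: [-0.0, -0.0, 1.0, 0.0]
contact_force: [-0.4, 1.5, 0.3]
width: 0.0854
gripper_force: 0.0
```

```bash
python3 - <<'E'
from h import *
s=sensors.read_state();C=cam("wrist"); im=read_camera("wrist"); print(s['eef_pos'],s['tool_rot'],C[0])
cv2.imwrite("pics/w1.png",im)
for c in blobs(im,300): print(c.mean(0),cv2.contourArea(c),rim(C,c),rim(C,c,r=.034),cv2.minEnclosingCircle(c))
E
```

```text
[ 0.65179169 -0.19277166  0.23075235] [-4.37798136e-04 -2.05897088e-04  9.99999860e-01  2.13463440e-04] {'vfov': 64.88735165058293, 'cx': 284.05795062361244, 'cy': 206.80622700200666, 'k1': 0.021010018150699722, 'origin': array([ 0.57549436, -0.19442981,  0.37306881]), 'rotation': array([ 0.69858422, -0.10742575, -0.10846082,  0.69905368])}
[273.49230769 190.62051282] 3709.5 (array([ 0.6575018 , -0.20429025,  0.03255908]), np.float64(0.0002696734926759004)) (array([ 0.6557046 , -0.20405266]), np.float64(0.000706190098793259)) ((273.3853454589844, 190.17515563964844), 35.447574615478516)
[499.85       180.37083333] 3231.0 (array([0.65234077, 0.01882115, 0.02739276]), np.float64(0.0003092421708473736)) (array([0.64965835, 0.01130809]), np.float64(0.004198684059794108)) ((502.826416015625, 177.59326171875), 39.86774826049805)
```

View pics/w1.png

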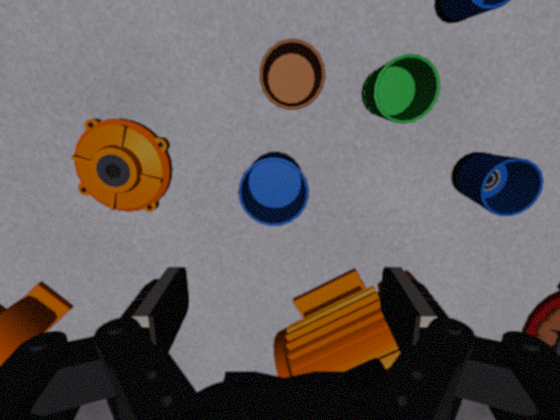

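Wrist view: large cup at (273,190), empty. The cup with the bearing is at (500,180) and stays clear. Now I centre and descend.

>>> servo_tool --pt "0.0854 -0.005 -0.011 0 0" --pt "0.0854 -0.005 -0.011 0.04 0" --pt "0.0854 -0.005 -0.011 0.08 0" --pt "0.0854 -0.005 -0.011 0.12 0" --pt "0.0854 -0.005 -0.011 0.15 0" --pt "0.0854 -0.005 -0.011 0.175 0" --pt "0.0854 -0.005 -0.011 0.188 0" --pt "0.075 -0.005 -0.011 0.188 0"

```text
clock: 3.3
eef_pos: [0.6568, -0.2029, 0.0428]
tool_rot: [-0.001, -0.001, 1.0, 0.0]
contact_force: [0.8, 0.4, -0.4]
width: 0.0751
gripper_force: 0.0
```

>>> servo_tool --pt "0.071 0 0 0 0" --pt "0.071 0 0 0 0" --pt "0.069 0 0 0 0" --pt "0.068 0 0 0 0"

```text
clock: 3.8
eef_pos: [0.6574, -0.2033, 0.0437]
tool_rot: [0.0, -0.001, 1.0, 0.0]
contact_force: [-0.2, 0.4, -0.4]
width: 0.0678
gripper_force: 0.2
```

>>> servo_tool --pt "0.0672 0 0 0 0" --pt "0.0672 0 0 0 0"

```text
clock: 4.05
eef_pos: [0.6573, -0.2032, 0.0436]
tool_rot: [0.0, -0.001, 1.0, 0.0]
contact_force: [-0.3, 2.1, 3.3]
width: 0.0674
gripper_force: 2.2
```

>>> servo_tool --pt "0.0664 0 0 0 0" --pt "0.0664 0 0 0 0"

```text
clock: 4.3
eef_pos: [0.6573, -0.2032, 0.0438]
tool_rot: [0.0, -0.001, 1.0, 0.0]
contact_force: [-1.3, 3.2, 5.8]
width: 0.0667
gripper_force: 11.2
```

>>> servo_tool --pt "0.0661 0 0 0 0" --pt "0.0661 0 0 0 0" --pt "0.0661 0 0 -0.004 0" --pt "0.0661 0 0 -0.012 0" --pt "0.0661 0 0 -0.02 0"

```text
clock: 4.92
eef_pos: [0.6567, -0.2039, 0.0635]
tool_rot: [-0.0, -0.001, 1.0, -0.0]
contact_force: [0.8, -0.1, -2.4]
width: 0.0663
gripper_force: 16.3
```

>>> servo_tool --pt "0.0661 0 0 -0.02 0" --pt "0.0661 0 0 -0.05 0" --pt "0.0661 0 0 -0.08 0" --pt "0.0661 0.004 0.01 -0.09 0" --pt "0.0661 0.014 0.033 -0.09 0" --pt "0.0661 0.03 0.07 -0.09 0" --pt "0.0661 0.047 0.11 -0.09 0" --pt "0.0661 0.064 0.15 -0.09 0"

```text
clock: 5.92
eef_pos: [0.5914, -0.0516, 0.153]
tool_rot: [-0.0, -0.001, 1.0, 0.0]
contact_force: [0.5, 0.5, -2.9]
width: 0.0659
gripper_force: 16.4
```

>>> servo_tool --pt "0.0661 0.017 0.04 0 0" --pt "0.0661 0.034 0.08 0 0" --pt "0.0661 0.051 0.12 0 0" --pt "0.0661 0.068 0.16 0 0" --pt "0.0661 0.085 0.2 0 0" --pt "0.0661 0.102 0.24 0 0" --pt "0.0661 0.113 0.265 0 0" --pt "0.0661 0.118 0.276 0 0"

```text
clock: 6.92
eef_pos: [0.4728, 0.224, 0.1532]
tool_rot: [-0.0, -0.002, 1.0, 0.0]
contact_force: [0.5, -0.8, -3.2]
width: 0.0661
gripper_force: 16.4
```

>>> servo_tool --pt "0.0661 0 0 0.01 0" --pt "0.0661 0 0 0.03 0" --pt "0.0661 0 0 0.055 0" --pt "0.0661 0 0 0.078 0" --pt "0.0661 0 0 0.092 0" --pt "0.0661 0 0 0.098 0" --pt "0.0661 0 0 0.1 0" --pt "0.0661 0 0 0.101 0"

```text
clock: 7.92
eef_pos: [0.4749, 0.2223, 0.0528]
tool_rot: [0.0, -0.001, 1.0, 0.0]
contact_force: [1.1, 0.6, -2.6]
width: 0.0662
gripper_force: 16.4
```

>>> servo_tool --pt "0.0661 0 0 0.0007 0" --pt "0.0661 0 0 0.0014 0"

```text
clock: 8.18
eef_pos: [0.4746, 0.2223, 0.0512]
tool_rot: [0.0, -0.001, 1.0, 0.0]
contact_force: [-0.4, -0.1, -2.1]
width: 0.0665
gripper_force: 16.4
```

>>> servo_tool --pt "0.0661 0 0 0.0007 0" --pt "0.0661 0 0 0.0014 0" --pt "0.0661 0 0 0.0014 0"

```text
clock: 8.55
eef_pos: [0.4744, 0.2221, 0.0494]
tool_rot: [-0.0, -0.001, 1.0, -0.0]
contact_force: [-0.1, -0.8, -2.6]
width: 0.0662
gripper_force: 16.4
```

>>> servo_tool --pt "0.0661 0 0 0.0006 0" --pt "0.0661 0 0 0.001 0"

```text
clock: 8.8
eef_pos: [0.4744, 0.2221, 0.0485]
tool_rot: [0.0, -0.001, 1.0, 0.0]
contact_force: [-0.3, 1.2, -2.7]
width: 0.066
gripper_force: 16.4
```

>>> servo_tool --pt "0.0661 0 0 0.0006 0" --pt "0.0661 0 0 0.0012 0" --pt "0.0661 0 0 0.0012 0"

```text
clock: 9.18
eef_pos: [0.4745, 0.2221, 0.0478]
tool_rot: [0.0, -0.001, 1.0, 0.0]
contact_force: [-2.0, -2.1, 4.9]
width: 0.0664
gripper_force: 16.8
```

>>> servo_tool --pt "0.0661 0 0 0.0006 0" --pt "0.0661 0 0 0.001 0"

```text
clock: 9.43
eef_pos: [0.4746, 0.2222, 0.0477]
tool_rot: [0.0, -0.001, 1.0, 0.0]
contact_force: [-6.5, -2.1, 18.4]
width: 0.066
gripper_force: 17.6
```

>>> servo_tool --pt "0.0661 0 0 -0.001 0" --pt "0.0661 0 0 -0.001 0" --pt "0.0668 0 0 -0.001 0" --pt "0.0675 0 0 -0.001 0" --pt "0.069 0 0 -0.001 0" --pt "0.075 0 0 -0.001 0" --pt "0.0854 0 0 -0.001 0" --pt "0.0854 0 0 -0.001 0"

```text
clock: 10.42
eef_pos: [0.4744, 0.2222, 0.0473]
tool_rot: [0.0, -0.001, 1.0, 0.0]
contact_force: [0.6, -0.1, 0.7]
width: 0.0855
gripper_force: 0.0
```

>>> servo_tool --pt "0.0854 0 0 -0.02 0" --pt "0.0854 0 0 -0.06 0" --pt "0.0854 0 0 -0.11 0" --pt "0.0854 0 0 -0.16 0" --pt "0.0854 0 0 -0.18 0" --pt "0.0854 0 0 -0.18 0"

```text
clock: 11.18
eef_pos: [0.4753, 0.2227, 0.2289]
tool_rot: [0.002, -0.001, 1.0, 0.001]
contact_force: [-0.4, -0.7, 0.3]
width: 0.0849
gripper_force: 0.0
```

```bash
python3 - <<'E'
from h import *
s=sensors.read_state();C=cam("wrist"); im=read_camera("wrist"); print(s['eef_pos'],s['clock'])
cv2.imwrite("pics/w2.png",im)
for c in blobs(im,300): print(c.mean(0),cv2.contourArea(c),rim(C,c,.075))
C=cam("top"); im=read_camera("top")
for c in blobs(im): print("top",c.mean(0),rim(C,c,.075))
E
```

```text
[0.47528795 0.22265343 0.22889581] 11.175
[100.82222222 318.77037037] 824.5 (array([0.62792686, 0.01275274, 0.01255753]), np.float64(0.004790693731824425))
[ 30.2617801  187.79581152] 2671.5 (array([ 0.48062737, -0.02045171,  0.02119018]), np.float64(0.0023088791922234353))
[282.97142857 185.51904762] 4337.0 (array([0.47430759, 0.22075269, 0.03442727]), np.float64(0.00027424177917855587))
top [375.46875  224.203125] (array([ 0.45336044, -0.17397815,  0.02584075]), np.float64(0.0006693183774776037))
top [316.8  213.36] (array([ 0.48052545, -0.02701952,  0.02050894]), np.float64(0.0007891928947898641))
top [222.13846154 215.01538462] (array([0.48207166, 0.21039338, 0.01658889]), np.float64(0.0031704480070475255))
top [296.90625 148.03125] (array([0.65048881, 0.02113035, 0.02574385]), np.float64(0.0006411194486804758))
```

View pics/w2.png

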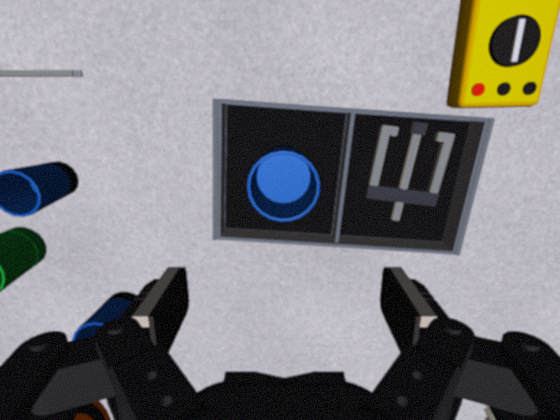

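Wrist view: the large cup is standing upright inside the empty bay at (283,186). Next is the medium cup.

>>> servo_tool --pt "0.0854 0.021 -0.397 0 0" --pt "0.0854 0.021 -0.397 0 0" --pt "0.0854 0.021 -0.397 0 0" --pt "0.0854 0.021 -0.397 0 0" --pt "0.0854 0.021 -0.397 0 0" --pt "0.0854 0.021 -0.397 0 0" --pt "0.0854 0.021 -0.397 0 0" --pt "0.0854 0.021 -0.397 0 0"

```text
clock: 12.28
eef_pos: [0.4527, -0.1766, 0.2259]
tool_rot: [-0.001, 0.001, 1.0, -0.0]
contact_force: [-0.3, 0.8, -0.4]
width: 0.0856
gripper_force: 0.0
```

>>> servo_tool --pt "0.075 0 0 0 0" --pt "0.075 0 0 0 0"

```text
clock: 12.52
eef_pos: [0.4541, -0.1733, 0.2268]
tool_rot: [-0.0, -0.002, 1.0, 0.0]
contact_force: [0.2, 0.9, 0.3]
width: 0.0749
gripper_force: 0.0
```

```bash
python3 - <<'E'
from h import *
s=sensors.read_state();C=cam("wrist"); im=read_camera("wrist"); print(s['eef_pos'],s['clock'])
for c in blobs(im,300): print(c.mean(0),cv2.contourArea(c),rim(C,c,.07))
E
```

```text
[ 0.45409078 -0.17332935  0.22681685] 12.525
[429.16049383 210.86419753] 2053.0 (array([ 0.48206894, -0.02968827,  0.02179708]), np.float64(0.00031670896674121645))
[282.57058824 185.95294118] 2713.0 (array([ 0.45481284, -0.17585647,  0.02706101]), np.float64(0.0002778807719025023))
```

>>> servo_tool --pt "0.075 -0.001 -0.0015 0.03 0" --pt "0.075 -0.001 -0.0015 0.07 0" --pt "0.075 -0.001 -0.0015 0.11 0" --pt "0.075 -0.001 -0.0015 0.145 0" --pt "0.075 -0.001 -0.0015 0.17 0" --pt "0.072 -0.001 -0.0015 0.181 0" --pt "0.065 -0.001 -0.0015 0.181 0" --pt "0.06 -0.001 -0.0015 0.181 0"

```text
clock: 13.58
eef_pos: [0.4558, -0.1765, 0.0472]
tool_rot: [0.001, -0.001, 1.0, -0.0]
contact_force: [0.6, 0.3, -0.2]
width: 0.06
gripper_force: 0.0
```

>>> servo_tool --pt "0.058 0 0 0 0" --pt "0.057 0 0 0 0" --pt "0.0564 0 0 0 0" --pt "0.0564 0 0 0 0"

```text
clock: 14.08
eef_pos: [0.4551, -0.1763, 0.0464]
tool_rot: [0.0, -0.001, 1.0, 0.0]
contact_force: [1.2, 0.8, 0.7]
width: 0.0564
gripper_force: 0.4
```

>>> servo_tool --pt "0.056 0 0 0 0" --pt "0.0556 0 0 0 0" --pt "0.0556 0 0 0 0"

```text
clock: 14.45
eef_pos: [0.4553, -0.1763, 0.0464]
tool_rot: [0.0, -0.001, 1.0, 0.0]
contact_force: [0.5, 1.0, 4.3]
width: 0.0556
gripper_force: 6.0
```

>>> servo_tool --pt "0.0552 0 0 0 0" --pt "0.0552 0 0 0 0"

```text
clock: 14.7
eef_pos: [0.4553, -0.1763, 0.0465]
tool_rot: [0.0, -0.001, 1.0, 0.0]
contact_force: [0.2, 2.2, 5.7]
width: 0.0556
gripper_force: 11.5
```

>>> servo_tool --pt "0.055 0 0 0 0" --pt "0.055 0 0 -0.003 0" --pt "0.055 0 0 -0.012 0" --pt "0.055 0 0 -0.03 0" --pt "0.055 0 0 -0.06 0" --pt "0.055 0 0 -0.1 0" --pt "0.055 0 0 -0.13 0" --pt "0.055 0 0 -0.14 0"

```text
clock: 15.7
eef_pos: [0.4556, -0.1769, 0.188]
tool_rot: [0.001, -0.001, 1.0, -0.0]
contact_force: [-0.2, 1.2, -2.3]
width: 0.0549
gripper_force: 14.9
```

>>> servo_tool --pt "0.055 -0.0005 0.01 0 0" --pt "0.055 -0.002 0.035 0 0" --pt "0.055 -0.004 0.08 0 0" --pt "0.055 -0.006 0.125 0 0" --pt "0.055 -0.0085 0.175 0 0" --pt "0.055 -0.011 0.225 0 0" --pt "0.055 -0.0135 0.275 0 0" --pt "0.055 -0.016 0.325 0 0"

```text
clock: 16.7
eef_pos: [0.469, 0.1505, 0.1846]
tool_rot: [-0.001, -0.001, 1.0, -0.001]
contact_force: [0.9, -0.6, -1.5]
width: 0.0551
gripper_force: 14.9
```

>>> servo_tool --pt "0.055 -0.002 0.04 0 0" --pt "0.055 -0.003 0.062 0 0" --pt "0.055 -0.0035 0.072 0 0" --pt "0.055 -0.0035 0.074 0 0" --pt "0.055 -0.0035 0.074 0 0" --pt "0.055 -0.0035 0.074 0 0"

```text
clock: 17.45
eef_pos: [0.4741, 0.2213, 0.1864]
tool_rot: [-0.0, 0.0, 1.0, -0.0]
contact_force: [0.0, -0.4, -2.2]
width: 0.0553
gripper_force: 15.0
```

```bash
python3 - <<'E'
from h import *
s=sensors.read_state();C=cam("wrist"); im=read_camera("wrist"); print(s['eef_pos'],s['clock'],s['contact_force'])
cv2.imwrite("pics/w3.png",im)
z=s['eef_pos'][2]-.0464
for c in blobs(im,300): print(c.mean(0),cv2.contourArea(c),'rim@carry',rim(C,c,z+.07),'rim@tray',rim(C,c,.075))
E
```

```text
[0.47408274 0.22134345 0.18637958] 17.45 [ 0.00574443 -0.39502652 -2.24554949]
[ 17.07643312 199.49681529] 1753.5 rim@carry (array([0.48189677, 0.36944781, 0.25858568]), np.float64(0.0027491421693452787)) rim@tray (array([0.53366781, 0.27602295, 0.28614117]), np.float64(0.006100910920942079))
[284.73824131 258.30265849] 18873.5 rim@carry (array([0.47239166, 0.22006145, 0.02813059]), np.float64(0.00026466845729506403)) rim@tray (array([0.55742211, 0.22027887, 0.06013489]), np.float64(0.0005661322940409508))
```

View pics/w3.png

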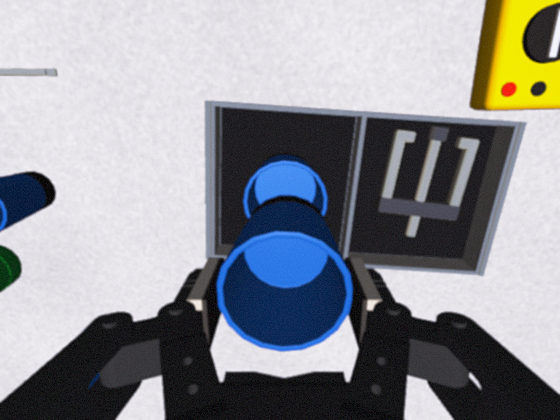

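Wrist view: the medium cup is held upright, rim at (285,290). Large is in the bay at (285,190), so a 2 mm x correction is needed.

>>> servo_tool --pt "0.055 -0.002 0.0008 0 0" --pt "0.055 -0.002 0.0008 0.015 0" --pt "0.055 -0.002 0.0008 0.035 0" --pt "0.055 -0.002 0.0008 0.05 0" --pt "0.055 -0.002 0.0008 0.06 0" --pt "0.055 -0.002 0.0008 0.065 0" --pt "0.055 -0.002 0.0008 0.068 0" --pt "0.055 -0.002 0.0008 0.071 0"

```text
clock: 18.5
eef_pos: [0.4762, 0.2236, 0.1155]
tool_rot: [0.0, -0.001, 1.0, 0.0]
contact_force: [-0.6, 0.1, -2.3]
width: 0.0554
gripper_force: 15.0
```

>>> servo_tool --pt "0.055 0 0 0.003 0" --pt "0.055 0 0 0.006 0" --pt "0.055 0 0 0.009 0" --pt "0.055 0 0 0.009 0"

```text
clock: 19.0
eef_pos: [0.4757, 0.2234, 0.106]
tool_rot: [-0.0, -0.001, 1.0, -0.0]
contact_force: [0.1, -0.7, -1.6]
width: 0.0553
gripper_force: 15.0
```

>>> servo_tool --pt "0.055 0 -0.001 0.004 0" --pt "0.055 0 -0.001 0.009 0" --pt "0.055 0 -0.001 0.014 0" --pt "0.055 0 -0.001 0.018 0" --pt "0.055 0 -0.001 0.021 0" --pt "0.055 0 -0.001 0.023 0" --pt "0.055 0 -0.001 0.025 0" --pt "0.055 0 -0.001 0.025 0"

```text
clock: 20.0
eef_pos: [0.4759, 0.2224, 0.0812]
tool_rot: [-0.0, -0.001, 1.0, -0.0]
contact_force: [0.3, -0.0, -2.5]
width: 0.0554
gripper_force: 15.0
```

>>> servo_tool --pt "0.055 0 0 0.0008 0" --pt "0.055 0 0 0.0015 0" --pt "0.055 0 0 0.0015 0"

```text
clock: 20.38
eef_pos: [0.4759, 0.2224, 0.0798]
tool_rot: [-0.0, -0.001, 1.0, -0.0]
contact_force: [-0.5, 0.6, -1.1]
width: 0.0554
gripper_force: 15.0
```

>>> servo_tool --pt "0.055 0 0 0.0007 0" --pt "0.055 0 0 0.0014 0" --pt "0.055 0 0 0.0014 0"

```text
clock: 20.75
eef_pos: [0.4758, 0.2225, 0.0783]
tool_rot: [-0.0, -0.001, 1.0, -0.0]
contact_force: [-0.4, 0.0, -2.0]
width: 0.0551
gripper_force: 15.0
```

>>> servo_tool --pt "0.055 0 0 0.0005 0" --pt "0.055 0 0 0.0009 0" --pt "0.055 0 0 0.0009 0"

```text
clock: 21.12
eef_pos: [0.4759, 0.2224, 0.0775]
tool_rot: [-0.0, -0.001, 1.0, -0.0]
contact_force: [-0.3, 0.4, -1.9]
width: 0.0556
gripper_force: 15.0
```

>>> servo_tool --pt "0.055 0 0 0.0005 0" --pt "0.055 0 0 0.0009 0" --pt "0.055 0 0 0.0009 0"

```text
clock: 21.5
eef_pos: [0.476, 0.2225, 0.0767]
tool_rot: [0.0, -0.001, 1.0, 0.0]
contact_force: [0.5, -0.2, -0.6]
width: 0.0554
gripper_force: 15.0
```

>>> servo_tool --pt "0.055 0 0 0.0004 0" --pt "0.055 0 0 0.0007 0" --pt "0.055 0 0 0.0007 0"

```text
clock: 21.88
eef_pos: [0.4764, 0.2225, 0.0765]
tool_rot: [0.0, -0.001, 1.0, 0.0]
contact_force: [-1.5, -1.6, 6.0]
width: 0.0553
gripper_force: 15.2
```

Seated at the expected height. Releasing.

>>> servo_tool --pt "0.055 0 0 -0.0006 0" --pt "0.0556 0 0 -0.0006 0" --pt "0.0563 0 0 -0.0006 0" --pt "0.058 0 0 -0.0006 0" --pt "0.064 0 0 -0.0006 0" --pt "0.07 0 0 -0.0006 0" --pt "0.07 0 0 -0.01 0" --pt "0.07 0 0 -0.04 0"

```text
clock: 22.88
eef_pos: [0.475, 0.2218, 0.1157]
tool_rot: [-0.001, -0.001, 1.0, -0.001]
contact_force: [-0.1, 1.6, 0.3]
width: 0.0703
gripper_force: 0.0
```

>>> servo_tool --pt "0.07 0 0 -0.05 0" --pt "0.07 0 0 -0.1 0" --pt "0.07 0 0 -0.11 0" --pt "0.07 0 0 -0.11 0"

```text
clock: 23.38
eef_pos: [0.4761, 0.2226, 0.2266]
tool_rot: [0.001, -0.001, 1.0, 0.001]
contact_force: [-0.2, 0.6, -0.3]
width: 0.0697
gripper_force: 0.0
```

```bash
python3 - <<'E'
from h import *
s=sensors.read_state();C=cam("wrist"); im=read_camera("wrist"); print(s['eef_pos'],s['clock'],s['contact_force'])
cv2.imwrite("pics/w4.png",im)
for c in blobs(im,300): print(c.mean(0),cv2.contourArea(c),'med',rim(C,c,.101))
C=cam("top"); im=read_camera("top")
for c in blobs(im): print("top",c.mean(0),rim(C,c,.07))
E
```

```text
[0.47605644 0.22255516 0.22660542] 23.375 [-0.23123138  0.56941986 -0.31270465]
[114.3592233  313.99029126] 802.5 med (array([0.59372058, 0.05742861, 0.01280014]), np.float64(0.002065942997076087))
[ 29.83937824 187.96891192] 2662.5 med (array([0.47362359, 0.00178539, 0.01928148]), np.float64(0.0023897927249597168))
[284.1559633  187.88990826] 4719.0 med (array([0.47356808, 0.22187542, 0.03029886]), np.float64(0.000716877889301731))
top [221.04615385 216.66153846] (array([0.47842428, 0.21364656, 0.01880012]), np.float64(0.0034000065161904386))
top [316.8  213.36] (array([ 0.48120216, -0.0274309 ,  0.02060927]), np.float64(0.0007930891441760468))
top [296.90625 148.03125] (array([0.65200002, 0.02095526, 0.02586986]), np.float64(0.0006442835820109953))
```

View pics/w4.png

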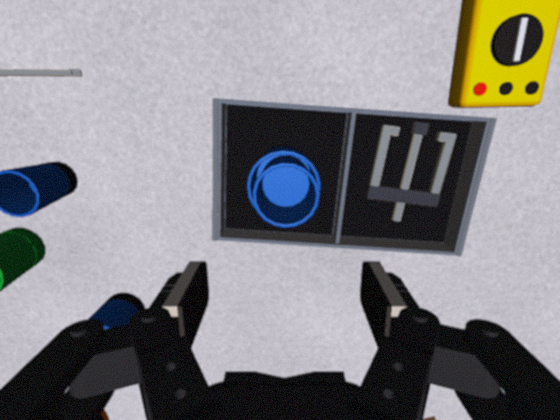

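Wrist view: medium is nested in large at (285,190). Now I measure its rim more exactly while moving on.

```bash
python3 - <<'E'
from h import *
C=cam("wrist"); im=cv2.imread("pics/w4.png")
c=[c for c in blobs(im,3000)][0]
for r0 in (200,208,214):
    k=plane(C,c[c[:,1]>r0],.101); g=lambda q:np.hypot(*(k-q[:2]).T)-q[2]
    s=least_squares(g,[.474,.222,.027]); print(r0,s.x.round(4),np.abs(s.fun).max())
E
```

```text
200 [0.4724 0.2215 0.0295] 0.001343953029969331
208 [0.4733 0.2219 0.0287] 0.000731931024093125
214 [0.4731 0.2219 0.0289] 0.000705795749354407
```

>>> servo_tool --pt "0.07 -0.005 -0.25 0 0" --pt "0.07 -0.005 -0.25 0 0" --pt "0.07 -0.005 -0.25 0 0" --pt "0.07 -0.005 -0.25 0 0" --pt "0.07 -0.005 -0.25 0 0" --pt "0.07 -0.005 -0.25 0 0" --pt "0.07 -0.005 -0.25 0 0"

```text
clock: 24.35
eef_pos: [0.481, -0.0259, 0.2252]
tool_rot: [-0.001, -0.002, 1.0, -0.0]
contact_force: [-0.2, 0.6, -0.1]
width: 0.07
gripper_force: 0.0
```

```bash
python3 - <<'E'
from h import *
s=sensors.read_state();C=cam("wrist"); im=read_camera("wrist"); print(s['eef_pos'],s['clock'])
for c in blobs(im,300): print(c.mean(0),cv2.contourArea(c),rim(C,c,.07))
E
```

```text
[ 0.48103271 -0.0259298   0.22520446] 24.35
[324.11111111 330.27222222] 2555.0 (array([0.65208448, 0.01930515, 0.02720292]), np.float64(0.0004189955608157129))
[281.68794326 186.77304965] 1783.5 (array([ 0.48251781, -0.02924334,  0.0214732 ]), np.float64(0.0002578926115122571))
[525.0140056  178.76470588] 3219.5 (array([0.47946717, 0.21167399, 0.0255951 ]), np.float64(0.007788229720718206))
```

>>> servo_tool --pt "0.07 -0.0015 -0.001 0.03 0" --pt "0.07 -0.0015 -0.001 0.07 0" --pt "0.07 -0.0015 -0.001 0.11 0" --pt "0.07 -0.0015 -0.001 0.145 0" --pt "0.07 -0.0015 -0.001 0.17 0" --pt "0.065 -0.0015 -0.001 0.18 0" --pt "0.055 -0.0015 -0.001 0.18 0" --pt "0.05 -0.0015 -0.001 0.18 0"

```text
clock: 25.4
eef_pos: [0.4836, -0.0283, 0.0468]
tool_rot: [0.001, -0.001, 1.0, 0.0]
contact_force: [0.5, 0.3, 0.1]
width: 0.0502
gripper_force: 0.0
```

>>> servo_tool --pt "0.048 0 0 0 0" --pt "0.046 0 0 0 0" --pt "0.0454 0 0 0 0" --pt "0.045 0 0 0 0" --pt "0.045 0 0 0 0"

```text
clock: 26.02
eef_pos: [0.483, -0.0284, 0.0461]
tool_rot: [0.0, -0.001, 1.0, 0.0]
contact_force: [0.5, 1.4, 3.0]
width: 0.045
gripper_force: 2.0
```

>>> servo_tool --pt "0.0446 0 0 0 0" --pt "0.0446 0 0 0 0"

```text
clock: 26.28
eef_pos: [0.4831, -0.0284, 0.0461]
tool_rot: [0.0, -0.001, 1.0, 0.0]
contact_force: [-0.3, 1.7, 6.0]
width: 0.0446
gripper_force: 6.0
```

>>> servo_tool --pt "0.0442 0 0 0 0" --pt "0.0442 0 0 0 0"

```text
clock: 26.52
eef_pos: [0.4832, -0.0284, 0.0462]
tool_rot: [0.0, -0.001, 1.0, 0.0]
contact_force: [-0.4, 1.9, 6.0]
width: 0.0443
gripper_force: 11.5
```

>>> servo_tool --pt "0.044 0 0 0 0" --pt "0.044 0 0 -0.003 0" --pt "0.044 0 0 -0.012 0" --pt "0.044 0 0 -0.035 0" --pt "0.044 0 0 -0.075 0" --pt "0.044 0 0 -0.115 0" --pt "0.044 0 0 -0.145 0" --pt "0.044 0 0 -0.155 0"

```text
clock: 27.52
eef_pos: [0.4834, -0.0287, 0.2026]
tool_rot: [0.001, -0.001, 1.0, 0.0]
contact_force: [-1.0, -0.2, -2.0]
width: 0.0441
gripper_force: 14.8
```

>>> servo_tool --pt "0.044 0.0005 0.012 0 0" --pt "0.044 0.001 0.04 0 0" --pt "0.044 0.003 0.085 0 0" --pt "0.044 0.004 0.135 0 0" --pt "0.044 0.006 0.185 0 0" --pt "0.044 0.007 0.225 0 0" --pt "0.044 0.008 0.245 0 0" --pt "0.044 0.008 0.251 0 0"

```text
clock: 28.52
eef_pos: [0.4736, 0.223, 0.1997]
tool_rot: [-0.001, -0.002, 1.0, -0.001]
contact_force: [-0.5, 0.0, -1.6]
width: 0.044
gripper_force: 14.9
```

>>> servo_tool --pt "0.044 0 0 0 0" --pt "0.044 0 0 0 0" --pt "0.044 0 0 0 0"

```text
clock: 28.9
eef_pos: [0.4746, 0.2212, 0.201]
tool_rot: [0.0, 0.0, 1.0, -0.0]
contact_force: [-0.1, 0.3, -1.8]
width: 0.0443
gripper_force: 14.9
```

```bash
python3 - <<'E'
from h import *
s=sensors.read_state();C=cam("wrist"); im=read_camera("wrist"); print(s['eef_pos'],s['clock'],s['contact_force'])
cv2.imwrite("pics/w5.png",im)
z=s['eef_pos'][2]-.0462
for c in blobs(im,300):
    print(c.mean(0),cv2.contourArea(c),'rim@carry',rim(C,c,z+.07))
E
```

```text
[0.47463268 0.22122863 0.20097275] 28.9 [-0.14681046  0.25967928 -1.77845343]
[ 85.32307692 335.3       ] 567.0 rim@carry (array([0.52009654, 0.14601473, 0.02781649]), np.float64(0.0014117557985130385))
[284.62391304 249.33043478] 14893.0 rim@carry (array([0.47259785, 0.21983974, 0.0226744 ]), np.float64(0.00028706355702507575))
```

View pics/w5.png

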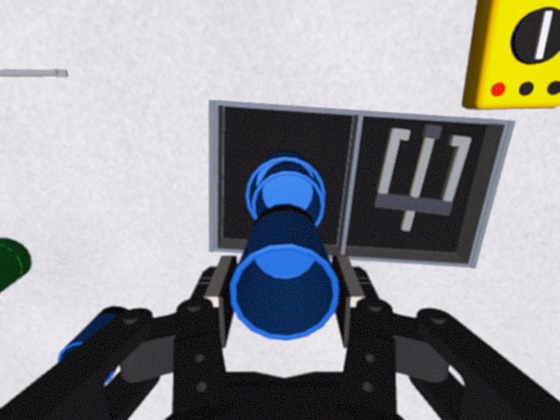

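Wrist view: the small cup is held upright, rim at (285,290). The nested pair is at (286,190), nearly aligned.

>>> servo_tool --pt "0.044 -0.001 0.0015 0.004 0" --pt "0.044 -0.001 0.0015 0.016 0" --pt "0.044 -0.001 0.0015 0.03 0" --pt "0.044 -0.001 0.0015 0.042 0" --pt "0.044 -0.001 0.0015 0.05 0" --pt "0.044 -0.001 0.0015 0.055 0" --pt "0.044 -0.001 0.0015 0.058 0" --pt "0.044 -0.001 0.0015 0.061 0"

```text
clock: 29.95
eef_pos: [0.4756, 0.2241, 0.14]
tool_rot: [0.0, -0.001, 1.0, 0.0]
contact_force: [1.1, 0.6, -0.8]
width: 0.0443
gripper_force: 14.9
```

>>> servo_tool --pt "0.044 0 0 0.003 0" --pt "0.044 0 0 0.006 0" --pt "0.044 0 0 0.006 0"

```text
clock: 30.32
eef_pos: [0.4753, 0.2238, 0.1337]
tool_rot: [-0.0, -0.001, 1.0, -0.0]
contact_force: [0.2, 0.9, -2.2]
width: 0.0442
gripper_force: 14.9
```

>>> servo_tool --pt "0.044 0 -0.0013 0.004 0" --pt "0.044 0 -0.0013 0.009 0" --pt "0.044 0 -0.0013 0.014 0" --pt "0.044 0 -0.0013 0.019 0" --pt "0.044 0 -0.0013 0.023 0" --pt "0.044 0 -0.0013 0.026 0" --pt "0.044 0 -0.0013 0.0275 0" --pt "0.044 0 -0.0013 0.0275 0"

```text
clock: 31.32
eef_pos: [0.4754, 0.2226, 0.1064]
tool_rot: [0.0, -0.001, 1.0, 0.0]
contact_force: [-0.7, -0.4, -1.8]
width: 0.0443
gripper_force: 14.9
```

>>> servo_tool --pt "0.044 0 0 0.0007 0" --pt "0.044 0 0 0.0014 0" --pt "0.044 0 0 0.0014 0"

```text
clock: 31.7
eef_pos: [0.4754, 0.2227, 0.105]
tool_rot: [-0.0, -0.001, 1.0, 0.0]
contact_force: [-0.0, -0.0, -1.3]
width: 0.0441
gripper_force: 14.9
```

>>> servo_tool --pt "0.044 0 0 0.0007 0" --pt "0.044 0 0 0.0014 0" --pt "0.044 0 0 0.0014 0"

```text
clock: 32.08
eef_pos: [0.4754, 0.2226, 0.1035]
tool_rot: [-0.0, -0.001, 1.0, -0.0]
contact_force: [0.6, 0.3, -1.1]
width: 0.0448
gripper_force: 14.9
```

>>> servo_tool --pt "0.044 0 0 0.0005 0" --pt "0.044 0 0 0.0009 0" --pt "0.044 0 0 0.0009 0"

```text
clock: 32.45
eef_pos: [0.4754, 0.2226, 0.1027]
tool_rot: [-0.0, -0.001, 1.0, -0.0]
contact_force: [0.8, 0.1, -1.4]
width: 0.0444
gripper_force: 14.9
```

>>> servo_tool --pt "0.044 0 0 0.0004 0" --pt "0.044 0 0 0.0007 0" --pt "0.044 0 0 0.0007 0"

```text
clock: 32.83
eef_pos: [0.4757, 0.2227, 0.1023]
tool_rot: [0.0, -0.001, 1.0, 0.0]
contact_force: [-1.2, 0.3, 2.5]
width: 0.0444
gripper_force: 15.1
```

>>> servo_tool --pt "0.044 0 0 -0.0002 0" --pt "0.0446 0 0 -0.0002 0" --pt "0.0453 0 0 -0.0002 0" --pt "0.047 0 0 -0.0002 0" --pt "0.053 0 0 -0.0002 0" --pt "0.06 0 0 -0.0002 0" --pt "0.06 0 0 -0.01 0" --pt "0.06 0 0 -0.04 0"

```text
clock: 33.83
eef_pos: [0.4745, 0.2221, 0.1418]
tool_rot: [-0.001, -0.001, 1.0, -0.001]
contact_force: [0.4, -0.3, 1.0]
width: 0.0598
gripper_force: 0.0
```

>>> servo_tool --pt "0.06 0 0 -0.05 0" --pt "0.06 0 0 -0.09 0" --pt "0.06 0 0 -0.1 0" --pt "0.06 0 0 -0.1 0"

```text
clock: 34.33
eef_pos: [0.4755, 0.2227, 0.2425]
tool_rot: [0.0, -0.001, 1.0, 0.0]
contact_force: [0.7, 0.6, -1.1]
width: 0.0599
gripper_force: 0.0
```

```bash
python3 - <<'E'
from h import *
s=sensors.read_state();print(s['eef_pos'],s['clock'],s['contact_force'])
a=read_camera("wrist")[90:280,190:380]; b=read_camera("side")[130:220,220:340]
cv2.imwrite("pics/end.png",np.hstack([cv2.resize(a,(399,399)),cv2.resize(b,(400,399*1))]))
E
```

```text
[0.47548945 0.22272172 0.24249713] 34.325 [ 0.65816511  0.59069827 -1.11901819]
```

View pics/end.png

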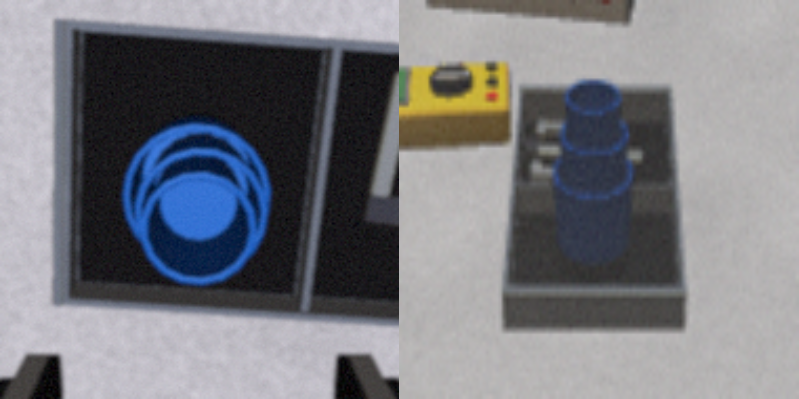

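The three cups are nested upright and concentric in the bay: wrist crop at (197,205), side crop at (593,170). The gripper is clear of them.

```bash
python3 -c "
from station import ctrl; print(ctrl.finish_job())"
```

```text
the job is handed in; nothing more can be done
None
```

I nested the three empty cups upright in the tray's empty bay and handed the job in at about 34 s of the 72 s allowed; the hand-in returned no verdict, but the final pictures show all three seated and released, and grip stayed under 18 N a finger.

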